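# Close the relay tin with its double lid, then lift off the outer lid alone

### The job

Pack the relay away: put it in the open metal tin, then pick up the two nested lids together by the stem in the middle, lower them gently onto the tin until the inner lid is fully home, and let go. Then take the outer lid alone by its collar, lift it straight up about 10 cm without disturbing the inner lid, and finish still holding the outer lid level and still above the closed tin. Do not drop the relay or the lids from above the tin, and do not disturb the other things on the bench.

Things in the scene. Friction and masses are not known exactly. Their poses are not given: they have to be found in the camera images.
- tin: round open metal tin, 96 mm outside diameter, 45 mm high, wall 3 mm (inside diameter 90 mm), floor 5 mm thick, on a 114 mm round foot flange screwed to the bench: it cannot move. Origin: centre of its underside, on the bench; z up.
- tin_mouth (a point): centre of the tin's mouth, level with its rim, 45 mm above the bench.
- relay_center (a point): centre of the relay, a black block 22 (its x) x 28 (its y) x 24 mm high (its z, up), 30 g, standing loose on the bench. Grip it across its x or its y; it may stand in the tin at any yaw.
- inner_lid: inner lid, a metal disc of about 150 g: plug 84 mm in diameter and 8 mm deep (foot chamfered 3 mm), above it a flange 100 mm in diameter and 4 mm thick, and an upright central stem 14 mm in diameter whose top is 61 mm above the plug's underside. It stands on the bench on its plug. Origin: centre of the plug's underside, z up; fully home on the tin (flange on the rim) this is 37 mm above the bench.
- stem_grip (a point): point on the axis of the inner lid's stem, 4 mm below the stem's top and 57 mm above the plug's underside; 94 mm above the bench when the lid is home on the tin. Nested, the stem stands 26 mm clear above the outer lid's collar: gripped there and lifted, it carries both lids.
- outer_lid: outer lid, a metal cap 118 mm in diameter, about 150 g: 3 mm top plate, 3 mm thick skirt hanging 10 mm below the plate, and on the plate a round collar 40 mm in outside diameter and 20 mm high, bored 22 mm through the lid. It lies loose on the inner lid's flange with the stem up through its collar (4 mm play all round). Origin: on the axis, at the plate's underside; z up.
- collar_top (a point): centre of the top edge of the outer lid's collar, 20 mm above the top plate. Nested, point stem_grip is 22 mm and the stem's top 26 mm above this point. Gripping the collar from above, with the stem standing up between the jaws, and lifting takes the outer lid alone.
- capacitor_big: bystander: black capacitor can, 18 mm in diameter, 32 mm high, upright; origin at its underside.
- heatsink: bystander: finned heat sink, 40 x 40 x 18 mm; origin at its underside.
- terminal: bystander: green terminal strip, 14 x 52 x 17 mm; origin at its underside.
- box_small: bystander: small closed white carton, 39 x 55 x 30 mm; origin at its underside.
Mind the look-alikes: they are no part of the job. Leave any blue, purple or yellow look-alike of the outer_lid alone.

How it is judged:
On the way, in this order (a step that is already met when the one before it is completed fails the run):
1. the relay is in the tin, on its floor, and released (horizontal distance between relay_center and tin below 0.04 m and z of relay_center in the frame of tin below 0.028 m and contact force between the fingers and relay below 0.1 N and linear speed of relay below 0.03 m/s), for 0.2 s.
2. both lids, still nested, are on the tin with the inner lid fully home, and released (z of stem_grip in the frame of tin between 0.0915 and 0.0965 m and horizontal distance between stem_grip and tin_mouth below 0.008 m and angle between stem_grip's own z axis and vertical below 0.06 rad and z of collar_top in the frame of stem_grip below -0.0195 m and contact force between the fingers and inner_lid below 0.1 N and contact force between the fingers and outer_lid below 0.1 N and linear speed of inner_lid below 0.02 m/s), for 0.2 s.
At the end, for the whole second after the job is handed in: Relay in the tin; inner lid home (height within 2.5 mm, centred within 8 mm, level within 0.06 rad), untouched; outer lid held still in the fingers, at least 70 mm above its place on the inner lid, within 40 mm of the tin's axis, level within 0.2 rad, touching neither (z of stem_grip in the frame of tin between 0.0915 and 0.0965 m and horizontal distance between stem_grip and tin_mouth below 0.008 m and angle between stem_grip's own z axis and vertical below 0.06 rad and horizontal distance between relay_center and tin below 0.04 m and z of relay_center in the frame of tin below 0.028 m and z of collar_top in the frame of stem_grip above 0.048 m and horizontal distance between collar_top and tin_mouth below 0.04 m and angle between collar_top's own z axis and vertical below 0.2 rad and contact force between the fingers and outer_lid above 1 N and linear speed of outer_lid below 0.03 m/s and contact force between each of outer_lid, the fingers and inner_lid below 0.1 N and contact force between outer_lid and tin below 0.1 N and linear speed of inner_lid below 0.02 m/s); the arm keeps its last pose, push and grip.
It fails at once if the outer lid comes off the inner lid (10 mm or more) while the inner lid is not home on the tin (z of collar_top in the frame of stem_grip above -0.012 m and not (z of stem_grip in the frame of tin between 0.0915 and 0.0965 m and horizontal distance between stem_grip and tin_mouth below 0.008 m and angle between stem_grip's own z axis and vertical below 0.06 rad)).
It fails at once if the lids are let go more than 15 mm above their seat (height (world z) of stem_grip above 0.109 m and contact force between the fingers and inner_lid below 0.01 N and contact force between the fingers and outer_lid below 0.01 N).
It fails at once if the relay is let go above the tin's rim (height (world z) of relay_center above 0.06 m and contact force between the fingers and relay below 0.01 N).
It fails at once if a bystander is pushed by more than 30 mm or tipped over (distance of any of capacitor_big, heatsink, terminal, box_small from where it was at the start of the episode above 0.03 m or angle between any of capacitor_big, heatsink, terminal, box_small's own z axis and vertical above 0.5 rad).
It also fails if it takes over 62 s, if anything falls off the work surface, if the arm or the gripper's body presses on something with over 40 N, if the wrist force passes 120 N, or if a joint passes its speed limit or range.

### The arm

A 6-joint arm with a two-finger parallel gripper is mounted at the origin on a cart in front of the work surface, level with it; the furniture and walls round the work are solid. World frame = base frame: x ahead of the robot, y to its left, z up, the work surface at z = 0. Lengths are in m, angles in rad, forces in N, time in s.
With the tool pointing down it reaches from about 0.35 to 0.725 m from the base axis. Payload 4.3 kg.
Tool frame: the origin (TCP) lies at the very end of the fingers, on their centre line; the grasp point (between the pads) lies 19 mm behind it; x points along the fingers, y is the direction in which the jaws open and shut, and the axes are right-handed (so a half turn about x gives the same grasp; the last joint's range is limited). The gripper opens to 85 mm and grips with 20 to 120 N. Pads are 22 mm wide; open, the fingers measure 114 mm over their backs; the gripper's body (76 mm by 85 mm) begins 54 mm behind the grasp point. The pads swing forward as they close: fully open they stand 13 mm farther back than shut.
Start: joints at [1.208, 0.377, 0.081, 1.274, 0, 1.46], TCP at [0.144, 0.557, 0.231] pointing down, gripper open.
Joint ranges: [-2.72, 2.72], [-0.84, 1.66], [-1.02, 1.22], [-1.77, 2.12], [-1.37, 1.28], [-3.14, 3.14]. Speed limits (rad/s): [2.57, 2.57, 3.14, 3.14, 3.14, 3.14].

### API

Orientations are given as a 3x3 rotation matrix whose columns are the frame's x, y, z axes.
In Python, from workcell import manip gives the robot as it stands. The module is installed in compiled form; this text tells all that it offers.
- The arm moves only by the tool apply_moves, never from a script. Its argument "motion" is a list of rows, each an object with "rot": the turn, a rotation vector about the tool's x, y, z as a fraction of full scale, a list of three; "dp": the shift along the tool's x, y, z as a fraction of full scale, a list of three; "jaw": the finger opening in mm, from 0 to 85.4. A call has 1 to 20 rows; each row shifts and turns the commanded pose from where the row before left it, along the tool's axes as they then stand; what a row does not reach is not made up. Full scale, the value 1, is 30 mm for a shift and 0.1 rad for a turn. A row lasts 1/12 s, in which the tool goes at most 41.7 mm and 7.16 degrees, less where a joint would pass 70% of its speed; a pose out of reach is approached as far as the arm can. A call with a number of a shift or a turn outside -1 to 1 is refused whole. A call with a gripper value outside its range is refused whole. The fingers move at their own pace and stop on an object; the grip force is fixed at half the most. Time passes only in rows, so rows that do not move let the fingers close. It gives the time, the measured TCP pose, the force and the opening at its end, in the units of the state.
- manip.observe(): the state, without advancing time (a new reading comes with each control period).
- manip.grab_frame(name): name is "scene" or "side" or "wrist"; returns a dict with "color" (384x512x3 uint8, red, green, blue), "camera_matrix" (3x3 intrinsics, pixels), "k1" (the pictures are not rectified: a ray, as slopes to the right and down, at radius r is drawn at 1 + k1 r^2 times it, then the intrinsics apply), "world_from_camera" (4x4, takes a point from camera to world coordinates); the wrist camera has in their place "hand_eye" (4x4, takes a point from camera to tool coordinates, whose origin is the TCP and whose axes are the tool frame's). Camera axes: x right, y up, looking along -z (the intrinsics and any distortion apply to the point x, -y, -z); pixel columns grow to the right and rows downward; lengths in m; the calibration is good to about 2 mm. A picture is of the moment at which its call begins: read the wrist's pose just before it. There is no depth.
- manip.job_done(): hands the job in, once; it reports no verdict.
The state is a dict: "t": time; "qpos": joint angles; "qvel": joint speeds; "joint_efforts": joint torques, N m; "tcp_pos": TCP position; "tcp_rot": TCP orientation; "force": force on the tool from outside, world axes, zero at the start; "ft_torque": the same for the moment, N m; "width": finger opening in m.
Only numpy, scipy, OpenCV 4.12 (cv2) and the standard library are available. Lean on these libraries where they do the work, as an engineer would, in place of code of your own. Each camera call takes 0.05 s, during which the arm holds its last target.

## Working session

There is one attempt and no reset: what is moved stays moved. The work goes in short steps, Python scripts to look and compute and a tool call to move; the robot and the scene stay as the last step left them, time stands still between calls to the robot, and variables do not carry over. Pictures are saved under pics/ and viewed, and the job is handed in when it is done.

Besides the shell and the picture viewer there is one more tool, called after "Request:" by a JSON object that holds its "api" and its "payload". apply_moves: Moves the arm, as the interface text tells. Its arguments: {"type":"object","properties":{"motion":{"type":"array"}},"required":["motion"]}

```bash
mkdir -p pics; ls
python3 - <<'E'
from workcell import manip
import cv2,numpy as np
s=manip.observe()
for k in s: print(k,np.round(s[k],4).tolist())
for n in ["scene","side","wrist"]:
    f=manip.grab_frame(n)
    cv2.imwrite(f"pics/a_{n}.png",f["color"][:,:,::-1])
    for k in f:
        if k!="color": print(n,k,np.round(f[k],4).tolist())
E
```

```text
pics
t 0.0
qpos [1.2077, 0.3781, 0.0796, 1.2744, -0.0, 1.4605]
qvel [-0.0002, -0.0014, 0.0011, 0.0003, -0.0001, -0.0008]
joint_efforts [-0.0003, -46.3604, 26.9876, 0.021, 0.0003, 0.0]
tcp_pos [0.1436, 0.5561, 0.2303]
tcp_rot [[-0.0007, 0.2501, 0.9682], [-0.0019, 0.9682, -0.2501], [-1.0, -0.002, -0.0002]]
force [0.3929, -0.1362, 0.2643]
ft_torque [0.0216, 0.0003, 0.0479]
width 0.0854
scene camera_matrix [[478.6107, 0.0, 258.6273], [0.0, 478.6107, 187.9135], [0.0, 0.0, 1.0]]
scene k1 -0.1086
scene world_from_camera [[0.7273, 0.4779, -0.4927, -0.2309], [-0.6862, 0.4892, -0.5384, -0.8023], [-0.0163, 0.7296, 0.6837, 1.1051], [0.0, 0.0, 0.0, 1.0]]
side camera_matrix [[411.0947, 0.0, 251.1992], [0.0, 411.0947, 194.3725], [0.0, 0.0, 1.0]]
side k1 -0.0885
side world_from_camera [[-0.943, 0.1119, -0.3133, 0.1587], [-0.3324, -0.3562, 0.8733, 1.0197], [-0.0139, 0.9277, 0.3732, 0.5144], [0.0, 0.0, 0.0, 1.0]]
wrist camera_matrix [[339.9574, 0.0, 260.0003], [0.0, 339.9574, 191.2408], [0.0, 0.0, 1.0]]
wrist k1 -0.0174
wrist hand_eye [[-0.0, 0.2997, -0.954, -0.1423], [1.0, -0.0006, -0.0002, -0.0009], [-0.0006, -0.954, -0.2997, -0.0751], [0.0, 0.0, 0.0, 1.0]]
```

View pics/a_scene.png

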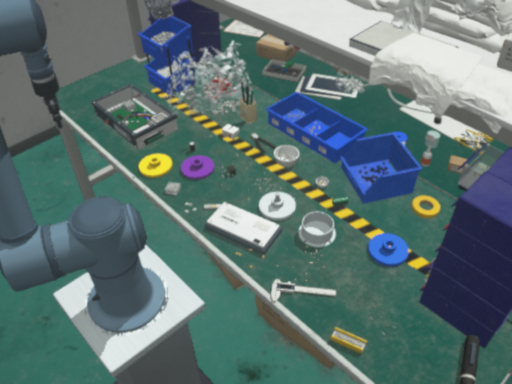

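View pics/a_side.png

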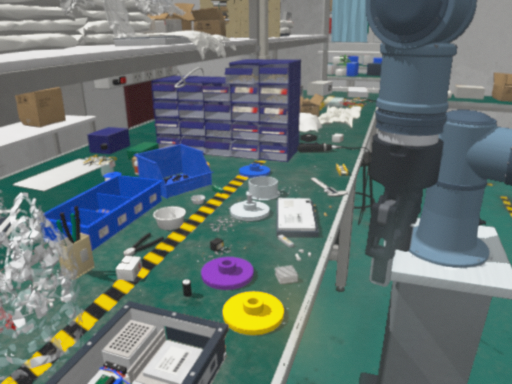

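View pics/a_wrist.png

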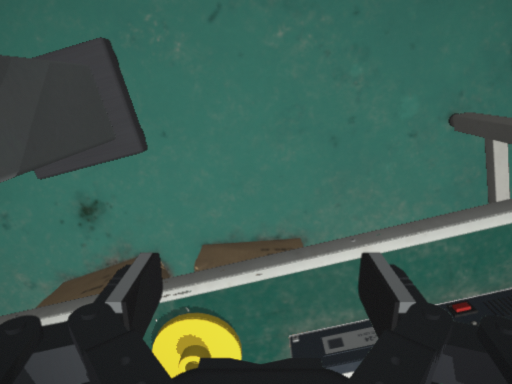

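```bash
cat > h.py <<'E'
import cv2,numpy as np
from workcell import manip
def grab(n,fn=None):
    s=manip.observe(); f=manip.grab_frame(n)
    f["pose"]=s
    if n=="wrist":
        T=np.eye(4);T[:3,:3]=s["tcp_rot"];T[:3,3]=s["tcp_pos"]
        f["W"]=T@np.array(f["hand_eye"])
    else: f["W"]=np.array(f["world_from_camera"])
    f["name"]=n
    if fn:
        np.savez("pics/"+fn+".npz",W=f["W"],K=f["camera_matrix"],k1=f["k1"],color=f["color"])
        cv2.imwrite("pics/"+fn+".png",f["color"][:,:,::-1])
    return f
def load(fn):
    d=np.load("pics/"+fn+".npz"); return dict(W=d["W"],camera_matrix=d["K"],k1=float(d["k1"]),color=d["color"])
def ray(f,uv):
    K=np.array(f["camera_matrix"]);k=f["k1"]
    p=np.atleast_2d(np.array(uv,float)).reshape(-1,1,2)
    n=cv2.undistortPointsIter(p,K,np.array([k,0,0,0.]),None,None,(3,50,1e-10)).reshape(-1,2)
    d=np.c_[n[:,0],-n[:,1],-np.ones(len(n))]@f["W"][:3,:3].T
    return f["W"][:3,3],d/np.linalg.norm(d,axis=1)[:,None]
def onz(f,uv,z):
    o,d=ray(f,uv); return o+d*((z-o[2])/d[:,2])[:,None]
def proj(f,P):
    P=np.atleast_2d(P); q=(P-f["W"][:3,3])@f["W"][:3,:3]
    n=np.c_[q[:,0]/-q[:,2],-q[:,1]/-q[:,2]]; r2=(n**2).sum(1,keepdims=True)
    n=n*(1+f["k1"]*r2); K=np.array(f["camera_matrix"])
    return np.c_[n[:,0]*K[0,0]+K[0,2],n[:,1]*K[1,1]+K[1,2]]
def tri(obs):
    A=np.zeros((3,3));b=np.zeros(3)
    rs=[]
    for f,uv in obs:
        o,d=ray(f,uv);d=d[0];M=np.eye(3)-np.outer(d,d);A+=M;b+=M@o;rs.append((o,M))
    X=np.linalg.solve(A,b); return X,[float(np.linalg.norm(M@(X-o))) for o,M in rs]
def crop(f,x0,y0,x1,y1,s,fn):
    c=f["color"][y0:y1,x0:x1,::-1]; cv2.imwrite("pics/"+fn+".png",cv2.resize(c,None,fx=s,fy=s,interpolation=cv2.INTER_CUBIC))
E
python3 - <<'E'
from h import *
f=grab("scene","s0"); crop(f,150,110,350,260,4,"s0c")
f=grab("side","d0"); crop(f,110,160,310,310,4,"d0c")
E
```

```text
(no output)
```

View pics/s0c.png

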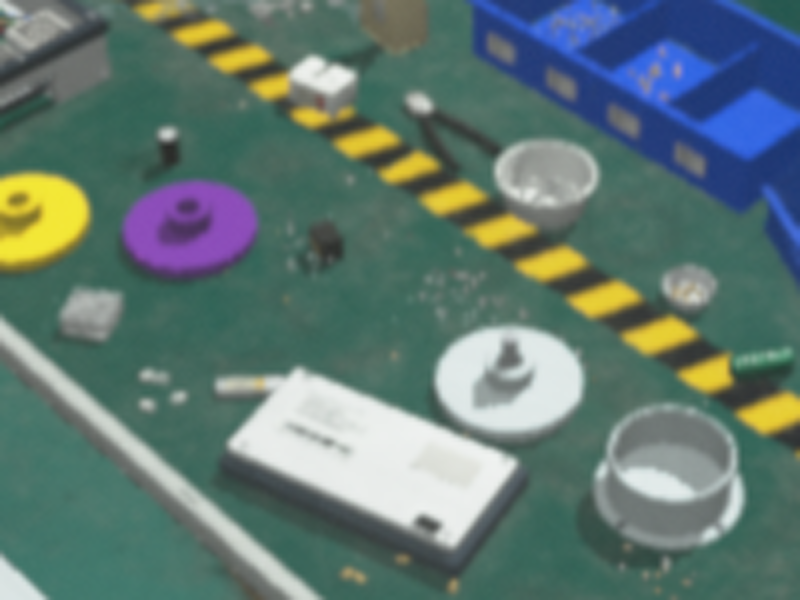

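View pics/d0c.png

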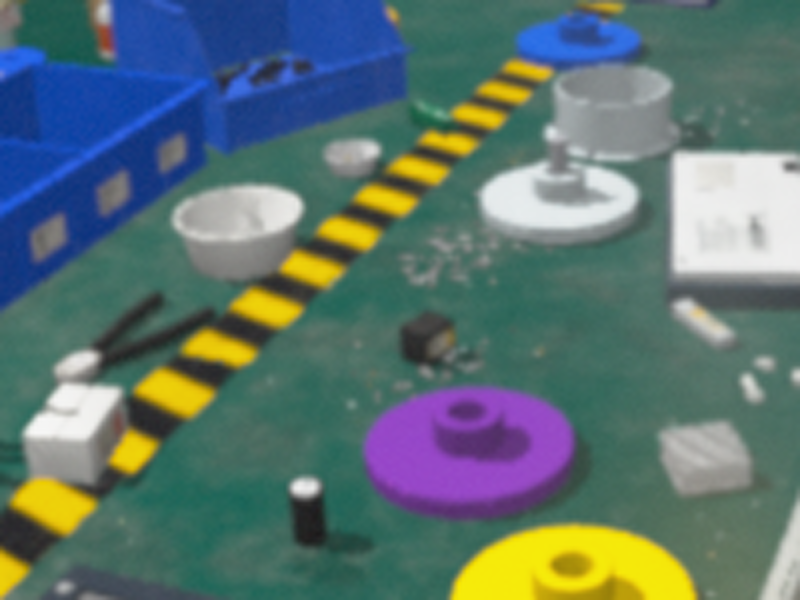

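Run:
```python
from h import *
a=load("s0");b=load("d0")
S=lambda x,y:(x/4+150-.375,y/4+110-.375)
D=lambda x,y:(x/4+110-.375,y/4+160-.375)
for n,p,q in [("stemtop",(511,344),(556,133)),("relay",(326,242),(428,338)),("tin mouth",(673,450),(614,93)),("purple col",(188,208),(467,411)),("cap top",(167,133),(306,487)),("box",(322,85),(75,435)),("heatsink top",(93,305),(705,445)),("terminal",(764,360),(432,112))]:
    X,r=tri([(a,S(*p)),(b,D(*q))]); print(n,X.round(4),np.round(r,4), "R",np.hypot(X[0],X[1]).round(3))
```

```text
stemtop [ 0.545  -0.0446  0.0607] [0.0045 0.0045] R 0.547
relay [0.5502 0.1906 0.0132] [0.0006 0.0006] R 0.582
tin mouth [ 0.5562 -0.2005  0.0412] [0.0031 0.0031] R 0.591
purple col [0.4802 0.2928 0.0322] [0.0008 0.0008] R 0.562
cap top [0.5307 0.3898 0.0333] [0.0001 0.0001] R 0.658
box [0.6945 0.3635 0.0161] [0.0003 0.0003] R 0.784
heatsink top [0.3521 0.2624 0.018 ] [0.0007 0.0007] R 0.439
terminal [ 0.7065 -0.1705  0.0158] [0.0003 0.0003] R 0.727
```

Request:
{"api": "apply_moves", "payload": {"motion": [{"rot": [0,0,0],"dp": [0.1,-0.42,0.8],"jaw": 85},{"rot": [0,0,0],"dp": [0.1,-0.42,0.8],"jaw": 85},{"rot": [0,0,0],"dp": [0.1,-0.42,0.8],"jaw": 85},{"rot": [0,0,0],"dp": [0.1,-0.42,0.8],"jaw": 85},{"rot": [0,0,0],"dp": [0.1,-0.42,0.8],"jaw": 85},{"rot": [0,0,0],"dp": [0.1,-0.42,0.8],"jaw": 85},{"rot": [0,0,0],"dp": [0.1,-0.42,0.8],"jaw": 85},{"rot": [0,0,0],"dp": [0.1,-0.42,0.8],"jaw": 85},{"rot": [0,0,0],"dp": [0.1,-0.42,0.8],"jaw": 85},{"rot": [0,0,0],"dp": [0.1,-0.42,0.8],"jaw": 85},{"rot": [0,0,0],"dp": [0.1,-0.42,0.8],"jaw": 85},{"rot": [0,0,0],"dp": [0.1,-0.42,0.8],"jaw": 85},{"rot": [0,0,0],"dp": [0.1,-0.42,0.8],"jaw": 85},{"rot": [0,0,0],"dp": [0.1,-0.42,0.8],"jaw": 85},{"rot": [0,0,0],"dp": [0.1,-0.42,0.8],"jaw": 85},{"rot": [0,0,0],"dp": [0.1,-0.42,0.8],"jaw": 85},{"rot": [0,0,0],"dp": [0.1,-0.42,0.8],"jaw": 85},{"rot": [0,0,0],"dp": [0.1,-0.42,0.8],"jaw": 85},{"rot": [0,0,0],"dp": [0.1,-0.42,0.8],"jaw": 85},{"rot": [0,0,0],"dp": [0.1,-0.42,0.8],"jaw": 85}]}}

```text
t: 1.92
tcp_pos: [0.5463, 0.1916, 0.171]
tcp_rot: [[-0.0, 0.25, 0.968], [0.0, 0.968, -0.25], [-1.0, 0.0, -0.0]]
force: [-0.6, 0.1, -0.6]
width: 0.0847
```

Run:
```python
from h import *
s=manip.observe(); print(s["t"],s["tcp_pos"],np.round(s["tcp_rot"],4).tolist(),np.round(s["qpos"],3))
f=grab("wrist","w1"); print(proj(f,[.5502,.1906,.012]))
```

```text
1.9167 [0.54631541 0.19163623 0.17102366] [[-0.0002, 0.2503, 0.9682], [0.0001, 0.9682, -0.2503], [-1.0, 0.0001, -0.0003]] [ 0.228  0.408 -0.031  1.133  0.     0.481]
[[260.90349691 175.13995081]]
```

View pics/w1.png

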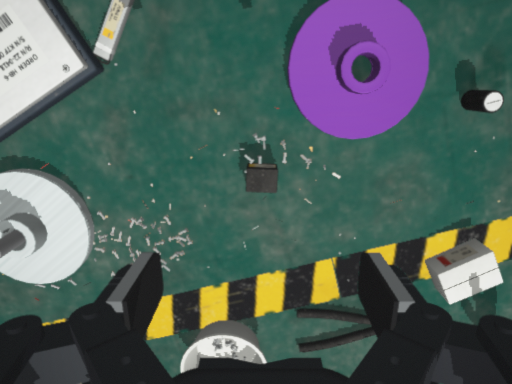

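Run:
```python
from h import *
f=load("w1"); crop(f,220,130,300,210,8,"w1c")
f=load("s0"); crop(f,215,155,250,190,12,"s0r")
```

```text
(no output)
```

View pics/w1c.png

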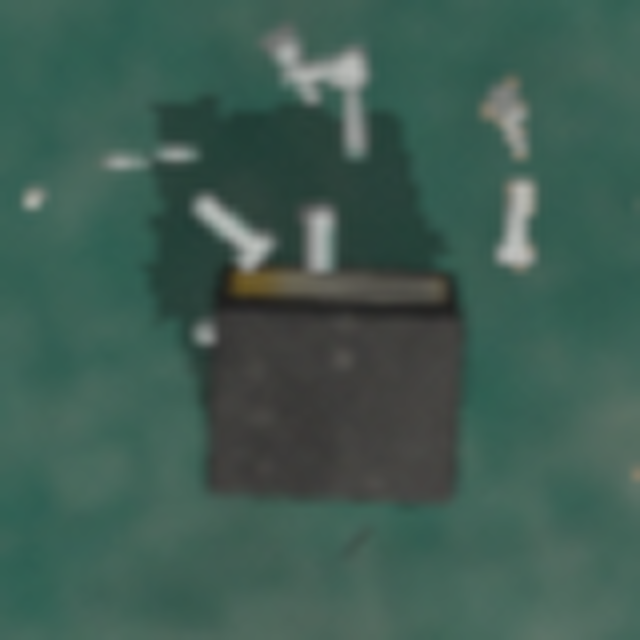

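Run:
```python
from h import *
f=load("w1")
c=[(x/8+220-.44,y/8+130-.44) for x,y in [(220,312),(460,316),(456,500),(208,493)]]
P=onz(f,c,.024); print(P.round(4)); m=P.mean(0); print(m)
for i in range(4):
    d=P[(i+1)%4]-P[i]; print(np.linalg.norm(d).round(4), np.degrees(np.arctan2(d[1],d[0])).round(1))
s=manip.observe(); print((m-s["tcp_pos"])@s["tcp_rot"], np.degrees(np.arctan2(s["tcp_rot"][1][1],s["tcp_rot"][0][1])))
```

```text
[[0.5384 0.1811 0.024 ]
 [0.5453 0.2064 0.024 ]
 [0.5657 0.201  0.024 ]
 [0.558  0.1744 0.024 ]]
[0.55187469 0.19073593 0.024     ]
0.0262 74.6
0.0211 -14.8
0.0277 -106.2
0.0208 161.2
[0.1463036  0.00329449 0.00062691] 75.26934651952044
```

Request:
{"api": "apply_moves", "payload": {"motion": [{"rot": [0,0,0],"dp": [0.8,0.08,0.07],"jaw": 55},{"rot": [0,0,0],"dp": [0.8,0,0],"jaw": 55},{"rot": [0,0,0],"dp": [0.8,0,0],"jaw": 55},{"rot": [0,0,0],"dp": [0.8,0,0],"jaw": 55},{"rot": [0,0,0],"dp": [0.8,0,0],"jaw": 55},{"rot": [0,0,0],"dp": [0.8,0,0],"jaw": 55},{"rot": [0,0,0],"dp": [0.5,0,0],"jaw": 55},{"rot": [0,0,0],"dp": [0.3,0,0],"jaw": 55},{"rot": [0,0,0],"dp": [0,0,0],"jaw": 55}]}}

```text
t: 2.72
tcp_pos: [0.5461, 0.1941, 0.0011]
tcp_rot: [[-0.004, 0.25, 0.968], [-0.001, 0.968, -0.25], [-1.0, -0.002, -0.004]]
force: [-1.0, 0.1, 0.1]
width: 0.055
```

Run:
```python
from h import *
grab("wrist","w2")
```

```text
(no output)
```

View pics/w2.png

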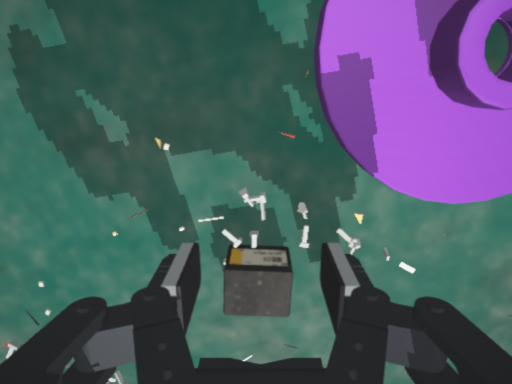

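Run:
```python
from h import *
f=load("w2"); s=manip.observe()
print(s["tcp_pos"],np.round(s["tcp_rot"],4).tolist())
P=onz(f,[(226,269),(292,268),(291,315),(224,315)],.024);m=P.mean(0);print(P.round(4),m)
R=np.array(s["tcp_rot"]);p=np.array(s["tcp_pos"])
print("in tool",(m-p)@R)
for y in (-.0275,.0275):
  for z in (-.011,.011):
    print(y,z,proj(f,p+R@np.array([-.008,y,z])))
```

```text
[0.54729109 0.19440226 0.0026239 ] [[-0.0019, 0.2501, 0.9682], [-0.0004, 0.9682, -0.2501], [-1.0, -0.0008, -0.0018]]
[[0.5376 0.1815 0.024 ]
 [0.5437 0.207  0.024 ]
 [0.5651 0.2017 0.024 ]
 [0.5582 0.1747 0.024 ]] [0.55114278 0.19123947 0.024     ]
in tool [-0.0213824  -0.00211681  0.004482  ]
-0.0275 -0.011 [[199.44750674 243.1210186 ]]
-0.0275 0.011 [[202.06587241 287.47116757]]
0.0275 -0.011 [[327.13642425 243.25148747]]
0.0275 0.011 [[324.16657094 287.60448866]]
```

Request:
{"api": "apply_moves", "payload": {"motion": [{"rot": [0,0,0],"dp": [0,-0.07,0.14],"jaw": 55},{"rot": [0,0,0],"dp": [0,0,0],"jaw": 20},{"rot": [0,0,0],"dp": [0,0,0],"jaw": 20},{"rot": [0,0,0],"dp": [0,0,0],"jaw": 20},{"rot": [0,0,0],"dp": [0,0,0],"jaw": 20},{"rot": [0,0,0],"dp": [0,0,0],"jaw": 20},{"rot": [0,0,0],"dp": [0,0,0],"jaw": 20},{"rot": [0,0,0],"dp": [0,0,0],"jaw": 20}]}}

```text
t: 3.43
tcp_pos: [0.5534, 0.1917, 0.005]
tcp_rot: [[0.004, 0.25, 0.968], [0.001, 0.968, -0.25], [-1.0, 0.001, 0.003]]
force: [0.2, -0.5, 6.1]
width: 0.0267
```

Request:
{"api": "apply_moves", "payload": {"motion": [{"rot": [0,0,0],"dp": [-0.3,0,0],"jaw": 20},{"rot": [0,0,0],"dp": [-0.8,0,0],"jaw": 20},{"rot": [0,0,0],"dp": [-1,0,0],"jaw": 20},{"rot": [0,0,0],"dp": [-1,0,0],"jaw": 20},{"rot": [0,0,0],"dp": [-1,0,0],"jaw": 20},{"rot": [0,0,0],"dp": [-0.5,-0.6,0.1],"jaw": 20},{"rot": [0,0,0],"dp": [0,-0.9,0.2],"jaw": 20},{"rot": [0,0,0],"dp": [0,-0.9,0.25],"jaw": 20},{"rot": [0,0,0],"dp": [0,-0.9,0.25],"jaw": 20},{"rot": [0,0,0],"dp": [0,-0.9,0.25],"jaw": 20},{"rot": [0,0,0],"dp": [0,-0.9,0.25],"jaw": 20},{"rot": [0,0,0],"dp": [0,-0.9,0.25],"jaw": 20},{"rot": [0,0,0],"dp": [0,-0.9,0.25],"jaw": 20},{"rot": [0,0,0],"dp": [0,-0.9,0.25],"jaw": 20},{"rot": [0,0,0],"dp": [0,-0.9,0.25],"jaw": 20},{"rot": [0,0,0],"dp": [0,-0.9,0.25],"jaw": 20},{"rot": [0,0,0],"dp": [0,-0.9,0.25],"jaw": 20},{"rot": [0,0,0],"dp": [0,-0.9,0.25],"jaw": 20},{"rot": [0,0,0],"dp": [0,-0.9,0.25],"jaw": 20},{"rot": [0,0,0],"dp": [0,-0.3,0.1],"jaw": 20}]}}

```text
t: 5.1
tcp_pos: [0.5556, -0.2036, 0.1417]
tcp_rot: [[0.0, 0.253, 0.967], [-0.002, 0.967, -0.253], [-1.0, -0.001, 0.001]]
force: [0.1, -0.3, -0.5]
width: 0.0267
```

Run:
```python
from h import *
s=manip.observe(); print(s["t"],s["tcp_pos"],np.round(s["tcp_rot"],4).tolist(),np.round(s["qpos"],3),s["width"])
f=grab("wrist","w3"); print(proj(f,[[.556,-.2005,.045],[.545,-.0446,.061]]))
```

```text
5.1 [ 0.55564398 -0.20362245  0.14170699] [[0.0003, 0.2534, 0.9674], [-0.0016, 0.9674, -0.2534], [-1.0, -0.0015, 0.0007]] [-4.580e-01  4.480e-01 -4.600e-02  1.076e+00 -1.000e-03 -2.020e-01] 0.026733710988458757
[[265.58946448 190.65903024]
 [493.07846243 124.89717241]]
```

View pics/w3.png

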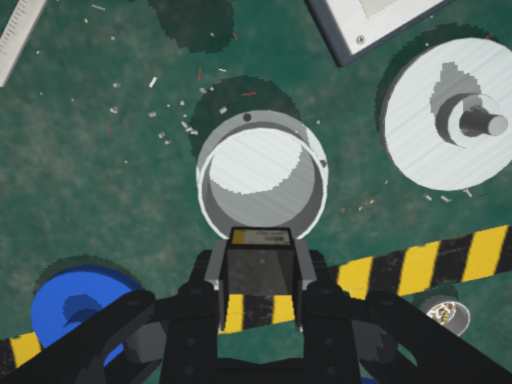

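Run:
```python
from h import *
f=load("w3"); crop(f,185,95,345,255,5,"w3c")
crop(f,372,20,512,200,4,"w3d")
```

```text
(no output)
```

View pics/w3c.png

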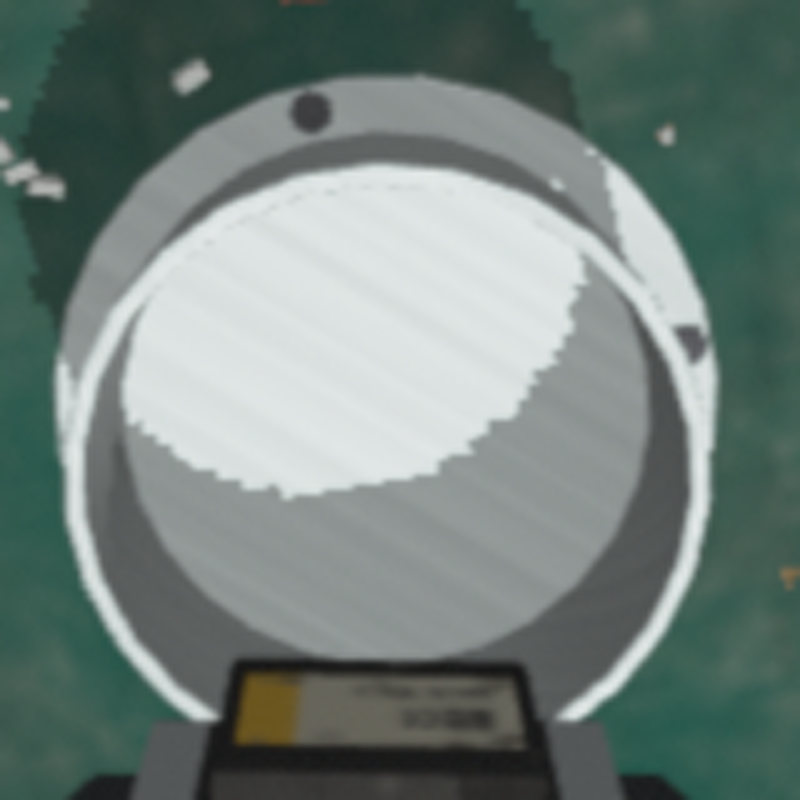

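View pics/w3d.png

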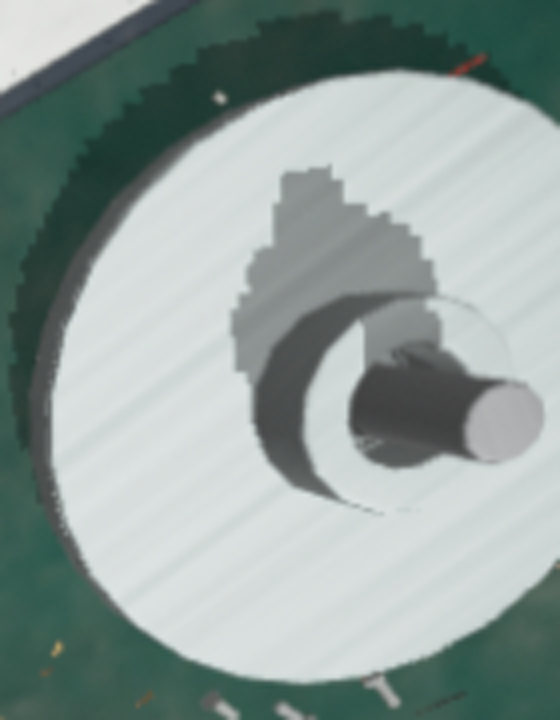

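```bash
cat >> h.py <<'E'
from scipy.optimize import least_squares
def fitcircle(obs,R,x0,zfix=None):
    # obs: list of (f, pts): centre of horizontal circle radius R
    th=np.linspace(0,2*np.pi,721)
    def res(x):
        z=zfix if zfix is not None else x[2]
        C=np.c_[x[0]+R*np.cos(th),x[1]+R*np.sin(th),np.full(721,z)]
        r=[]
        for f,pts in obs:
            q=proj(f,C); 
            for p in np.atleast_2d(pts):
                d=np.linalg.norm(q-p,axis=1);i=d.argmin()
                a=q[(i+1)%720];b=q[(i-1)%720];n=a-b;n=np.array([n[1],-n[0]])/np.linalg.norm(n)
                r.append(n@(p-q[i]))
        return np.array(r)
    s=least_squares(res,x0 if zfix is None else x0[:2],diff_step=1e-4)
    return s.x, np.sqrt((s.fun**2).mean())
E
python3 - <<'E'
from h import *
f=load("w3")
c=lambda L,x0,y0,s:np.array([(x/s+x0-.5+.5/s,y/s+y0-.5+.5/s) for x,y in L])
rim=c([(64,480),(711,470),(390,163),(105,620),(674,620),(155,258),(620,258)],185,95,5)
flo=c([(122,390),(650,400),(380,660),(150,500),(620,520)],185,95,5)
print("rim",fitcircle([(f,rim)],.048,[.556,-.2,.045]),fitcircle([(f,rim)],.048,[.556,-.2,.045],.045))
print("floor",fitcircle([(f,flo)],.045,[.556,-.2,.005],.005))
st=c([(505,422)],372,20,4); print("stem top z.061",onz(f,st,.061))
a=load("s0");b=load("d0")
print(tri([(a,(511/4+150-.375,344/4+110-.375)),(b,(556/4+110-.375,133/4+160-.375)),(f,st[0])]))
print(tri([(a,(511/4+150-.375,344/4+110-.375)),(f,st[0])]))
pl=c([(52,410),(300,682),(395,70),(150,190),(120,610),(430,660)],372,20,4)
print("plate top z=8+4+3=.015",fitcircle([(f,pl)],.059,[.545,-.045,.015],.015))
s=manip.observe();R=np.array(s["tcp_rot"]);p=np.array(s["tcp_pos"])
print(p)
P=onz(f,[(228.5,238)],.1417);
E
```

```text
rim (array([ 0.55726692, -0.20339506,  0.04360579]), np.float64(0.18984708338075318)) (array([ 0.55705036, -0.20334479]), np.float64(0.3838818390213393))
floor (array([ 0.55581463, -0.20288561]), np.float64(0.6959410933352291))
stem top z.061 [[ 0.54593876 -0.04152706  0.061     ]]
(array([ 0.54510645, -0.04343095,  0.06131161]), [0.005119492343144093, 0.004029936194981088, 0.0015195298623168763])
(array([ 0.54991348, -0.03460598,  0.04701659]), [0.0017783436296660775, 0.0017783436296660864])
plate top z=8+4+3=.015 (array([ 0.54658728, -0.04065365]), np.float64(0.3540987743050156))
[ 0.55587705 -0.203728    0.14163145]
```

Request:
{"api": "apply_moves", "payload": {"motion": [{"rot": [0,0,0],"dp": [0.6,0.01,0.03],"jaw": 20},{"rot": [0,0,0],"dp": [0.9,0,0],"jaw": 20},{"rot": [0,0,0],"dp": [0.9,0,0],"jaw": 20},{"rot": [0,0,0],"dp": [0.8,0,0],"jaw": 20},{"rot": [0,0,0],"dp": [0.5,0,0],"jaw": 20},{"rot": [0,0,0],"dp": [0.4,0,0],"jaw": 20},{"rot": [0,0,0],"dp": [0.15,0,0],"jaw": 20},{"rot": [0,0,0],"dp": [0,0,0],"jaw": 20},{"rot": [0,0,0],"dp": [0,0,0],"jaw": 20}]}}

```text
t: 5.9
tcp_pos: [0.5571, -0.1993, 0.0143]
tcp_rot: [[0.0, 0.249, 0.968], [0.0, 0.968, -0.249], [-1.0, 0.0, 0.0]]
force: [0.0, -0.7, -0.6]
width: 0.0264
```

Request:
{"api": "apply_moves", "payload": {"motion": [{"rot": [0,0,0],"dp": [0.05,-0.13,0.03],"jaw": 20},{"rot": [0,0,0],"dp": [0.05,0,0],"jaw": 20},{"rot": [0,0,0],"dp": [0.03,0,0],"jaw": 20},{"rot": [0,0,0],"dp": [0,0,0],"jaw": 20},{"rot": [0,0,0],"dp": [0,0,0],"jaw": 20}]}}

```text
t: 6.32
tcp_pos: [0.5569, -0.2041, 0.0101]
tcp_rot: [[0.0, 0.25, 0.968], [0.0, 0.968, -0.25], [-1.0, 0.0, 0.0]]
force: [-0.6, -0.2, -0.2]
width: 0.0268
```

Request:
{"api": "apply_moves", "payload": {"motion": [{"rot": [0,0,0],"dp": [0.03,0,0],"jaw": 20},{"rot": [0,0,0],"dp": [0.03,0,0],"jaw": 20},{"rot": [0,0,0],"dp": [0,0,0],"jaw": 20}]}}

```text
t: 6.57
tcp_pos: [0.5569, -0.2041, 0.01]
tcp_rot: [[0.001, 0.25, 0.968], [-0.0, 0.968, -0.25], [-1.0, -0.0, 0.001]]
force: [-5.5, 1.4, 12.5]
width: 0.0266
```

Contact with the tin floor (12 N). Release, opening only partway inside the tin.

Request:
{"api": "apply_moves", "payload": {"motion": [{"rot": [0,0,0],"dp": [-0.03,0,0],"jaw": 38},{"rot": [0,0,0],"dp": [0,0,0],"jaw": 40},{"rot": [0,0,0],"dp": [0,0,0],"jaw": 40},{"rot": [0,0,0],"dp": [0,0,0],"jaw": 40},{"rot": [0,0,0],"dp": [-0.2,0,0],"jaw": 40},{"rot": [0,0,0],"dp": [-0.5,0,0],"jaw": 40},{"rot": [0,0,0],"dp": [-0.8,0,0],"jaw": 40},{"rot": [0,0,0],"dp": [-1,0,0],"jaw": 40},{"rot": [0,0,0],"dp": [-1,0,0],"jaw": 40},{"rot": [0,0,0],"dp": [-1,0,0],"jaw": 40},{"rot": [0,0,0],"dp": [-1,0,0],"jaw": 40},{"rot": [0,0,0],"dp": [0,0,0],"jaw": 40},{"rot": [0,0,0],"dp": [0,0,0],"jaw": 40}]}}

```text
t: 7.65
tcp_pos: [0.5585, -0.2048, 0.1766]
tcp_rot: [[0.005, 0.25, 0.968], [-0.002, 0.968, -0.25], [-1.0, -0.001, 0.005]]
force: [0.2, -0.5, -1.2]
width: 0.04
```

Run:
```python
from h import *
s=manip.observe(); print(s["t"],s["tcp_pos"],s["width"])
f=grab("wrist","w4")
```

```text
7.65 [ 0.55846794 -0.20478692  0.17661037] 0.039993159270259045
```

View pics/w4.png

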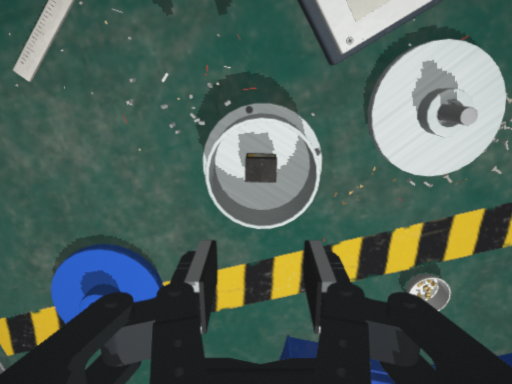

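Request:
{"api": "apply_moves", "payload": {"motion": [{"rot": [0,0,0],"dp": [0.1,0.6,-0.2],"jaw": 50},{"rot": [0,0,0],"dp": [0.2,0.9,-0.3],"jaw": 50},{"rot": [0,0,0],"dp": [0.2,0.9,-0.3],"jaw": 50},{"rot": [0,0,0],"dp": [0.2,0.9,-0.3],"jaw": 50},{"rot": [0,0,0],"dp": [0.2,0.9,-0.3],"jaw": 50},{"rot": [0,0,0],"dp": [0.1,0.7,-0.25],"jaw": 50},{"rot": [0,0,0],"dp": [0,0.25,-0.1],"jaw": 50},{"rot": [0,0,0],"dp": [0,0,0],"jaw": 50},{"rot": [0,0,0],"dp": [0,0,0],"jaw": 50}]}}

```text
t: 8.45
tcp_pos: [0.5441, -0.0415, 0.1432]
tcp_rot: [[-0.002, 0.25, 0.968], [-0.0, 0.968, -0.25], [-1.0, -0.001, -0.001]]
force: [0.2, 0.5, 0.5]
width: 0.0499
```

Run:
```python
from h import *
s=manip.observe(); print(s["t"],s["tcp_pos"],s["width"])
f=grab("wrist","w5"); crop(f,170,70,350,220,4,"w5c")
R=np.array(s["tcp_rot"]);p=np.array(s["tcp_pos"])
for x in (0,-.008,-.013): print([proj(f,p+R@np.array([x,y,-.011])).round(1).tolist() for y in (-.025,.025)])
```

```text
8.45 [ 0.54405133 -0.0414694   0.14319272] 0.049912200716520534
[[[207.1, 231.9]], [[316.7, 231.9]]]
[[[204.4, 239.5]], [[319.6, 239.5]]]
[[[202.6, 244.7]], [[321.6, 244.7]]]
```

View pics/w5.png

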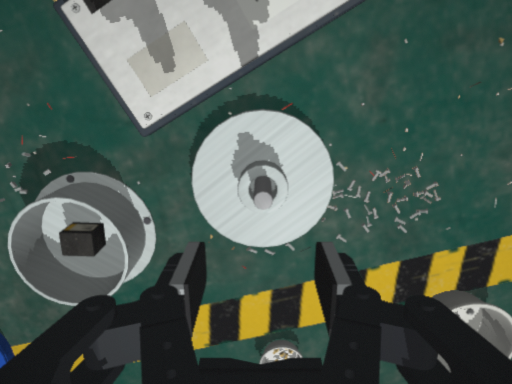

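View pics/w5c.png

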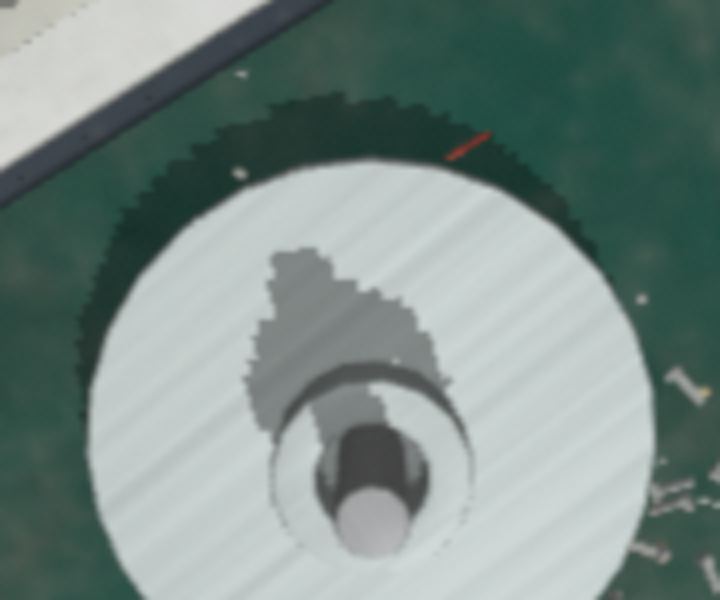

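Run:
```python
from h import *
f=load("w5");g=load("w3")
c=lambda L,x0,y0,s:np.array([(x/s+x0-.5+.5/s,y/s+y0-.5+.5/s) for x,y in L])
st5=c([(372,523)],170,70,4)[0]; st3=c([(505,422)],372,20,4)[0]
X,r=tri([(f,st5),(g,st3)]);print("stem",X,r)
print(onz(f,[st5],.061))
pl=c([(372,160),(87,430),(654,430),(170,240),(590,250)],170,70,4)
print("plate",fitcircle([(f,pl)],.059,[.545,-.045,.015],.015))
co=c([(272,475),(472,475),(305,415),(440,415)],170,70,4)
print("collar",fitcircle([(f,co)],.020,[.545,-.045,.035],.035))
s=manip.observe();R=np.array(s["tcp_rot"]);p=np.array(s["tcp_pos"])
print(p,(np.array([*onz(f,[st5],.061)[0][:2],.061])-p)@R)
# tin from w3,w4,w5
```

```text
stem [ 0.54622379 -0.04113037  0.060434  ] [0.00012009590862157885, 0.00012009590862128461]
[[ 0.54616142 -0.04108131  0.061     ]]
plate (array([ 0.54619611, -0.04078405]), np.float64(0.6007120339234246))
collar (array([ 0.54881685, -0.04156543]), np.float64(0.3911118755502005))
[ 0.54448908 -0.04214118  0.14354405] [0.08254231 0.0015031  0.00139538]
```

Request:
{"api": "apply_moves", "payload": {"motion": [{"rot": [0,0,0],"dp": [0.4,0.05,0.05],"jaw": 45},{"rot": [0,0,0],"dp": [0.8,0,0],"jaw": 45},{"rot": [0,0,0],"dp": [0.8,0,0],"jaw": 45},{"rot": [0,0,0],"dp": [0.7,0,0],"jaw": 45},{"rot": [0,0,0],"dp": [0.4,0,0],"jaw": 45},{"rot": [0,0,0],"dp": [0.2,0,0],"jaw": 45},{"rot": [0,0,0],"dp": [0,0,0],"jaw": 45},{"rot": [0,0,0],"dp": [0,0,0],"jaw": 45}]}}

```text
t: 9.17
tcp_pos: [0.5468, -0.0411, 0.0453]
tcp_rot: [[0.0, 0.251, 0.968], [-0.0, 0.968, -0.251], [-1.0, -0.0, 0.0]]
force: [-0.6, 1.2, 0.1]
width: 0.0451
```

Run:
```python
from h import *
s=manip.observe(); print(s["t"],s["tcp_pos"],s["width"],s["force"])
f=grab("wrist","w6"); print(proj(f,[[.5462,-.0411,.061]]))
```

```text
9.1667 [ 0.54683316 -0.04114543  0.04530908] 0.04509585946355019 [-0.61948913  1.19281854  0.0762898 ]
[[261.79192273 269.89425255]]
```

View pics/w6.png

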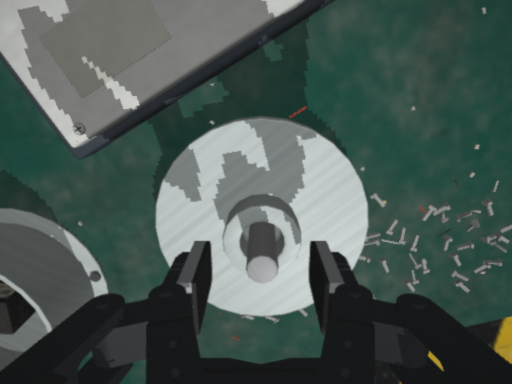

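Request:
{"api": "apply_moves", "payload": {"motion": [{"rot": [0,0,0],"dp": [0.08,0,-0.02],"jaw": 40},{"rot": [0,0,0],"dp": [0,0,0],"jaw": 20},{"rot": [0,0,0],"dp": [0,0,0],"jaw": 5},{"rot": [0,0,0],"dp": [0,0,0],"jaw": 5},{"rot": [0,0,0],"dp": [0,0,0],"jaw": 5},{"rot": [0,0,0],"dp": [0,0,0],"jaw": 5},{"rot": [0,0,0],"dp": [0,0,0],"jaw": 5},{"rot": [0,0,0],"dp": [0,0,0],"jaw": 5}]}}

```text
t: 9.88
tcp_pos: [0.5463, -0.0402, 0.0434]
tcp_rot: [[0.001, 0.25, 0.968], [-0.0, 0.968, -0.25], [-1.0, -0.0, 0.001]]
force: [-1.2, -0.3, 5.9]
width: 0.0112
```

Request:
{"api": "apply_moves", "payload": {"motion": [{"rot": [0,0,0],"dp": [-0.1,0,0],"jaw": 5},{"rot": [0,0,0],"dp": [-0.2,0,0],"jaw": 5},{"rot": [0,0,0],"dp": [-0.3,0,0],"jaw": 5},{"rot": [0,0,0],"dp": [-0.2,0,0],"jaw": 5},{"rot": [0,0,0],"dp": [-0.1,0,0],"jaw": 5},{"rot": [0,0,0],"dp": [0,0,0],"jaw": 5},{"rot": [0,0,0],"dp": [0,0,0],"jaw": 5}]}}

```text
t: 10.47
tcp_pos: [0.5461, -0.0401, 0.0698]
tcp_rot: [[0.001, 0.25, 0.968], [-0.0, 0.968, -0.25], [-1.0, 0.0, 0.001]]
force: [0.3, -0.3, -2.9]
width: 0.0118
```

Run:
```python
from h import *
s=manip.observe(); print(s["t"],s["tcp_pos"],s["width"],s["force"])
f=grab("wrist","w7"); 
g=grab("side","d7"); crop(g,210,130,330,220,6,"d7c")
```

```text
10.4667 [ 0.54606731 -0.04007799  0.06984463] 0.011758800808305853 [ 0.26829274 -0.26060255 -2.87421684]
```

View pics/w7.png

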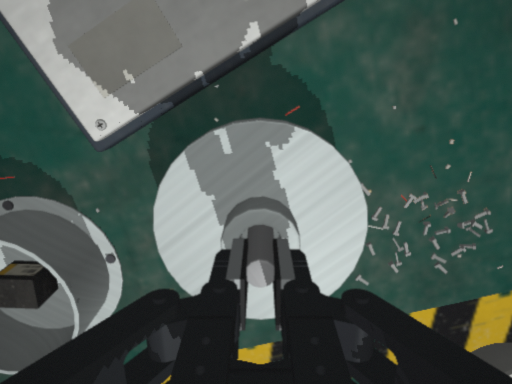

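View pics/d7c.png

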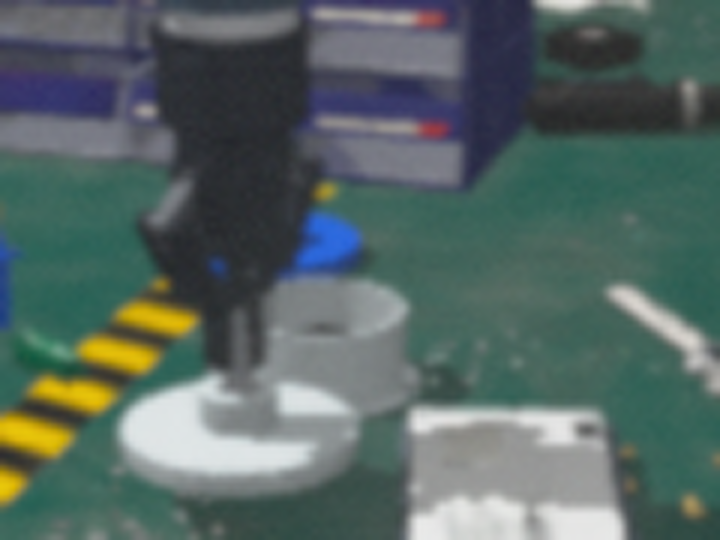

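Request:
{"api": "apply_moves", "payload": {"motion": [{"rot": [0,0,0],"dp": [-0.2,0,0],"jaw": 5},{"rot": [0,0,0],"dp": [-0.4,0,0],"jaw": 5},{"rot": [0,0,0],"dp": [-0.5,0,0],"jaw": 5},{"rot": [0,0,0],"dp": [-0.5,0,0],"jaw": 5},{"rot": [0,0,0],"dp": [-0.4,0,0],"jaw": 5},{"rot": [0,0,0],"dp": [-0.2,0,0],"jaw": 5},{"rot": [0,0,0],"dp": [0,0,0],"jaw": 5}]}}

```text
t: 11.15
tcp_pos: [0.547, -0.0403, 0.1372]
tcp_rot: [[0.003, 0.25, 0.968], [-0.0, 0.968, -0.25], [-1.0, 0.0, 0.003]]
force: [-0.6, 0.7, -3.2]
width: 0.011
```

Run:
```python
from h import *
f=load("w4"); crop(f,195,90,335,240,5,"w4c")
f=load("w7"); crop(f,200,180,320,300,6,"w7c")
```

View pics/w4c.png

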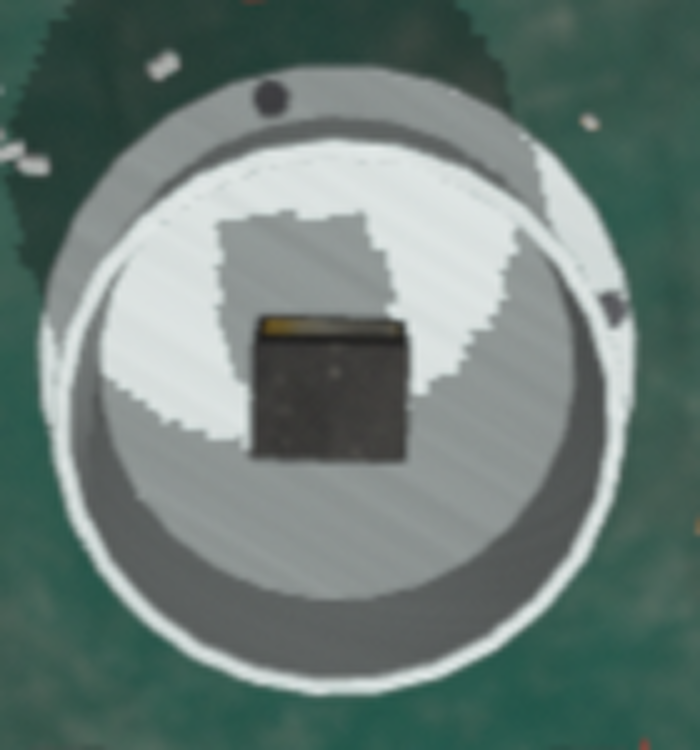

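View pics/w7c.png

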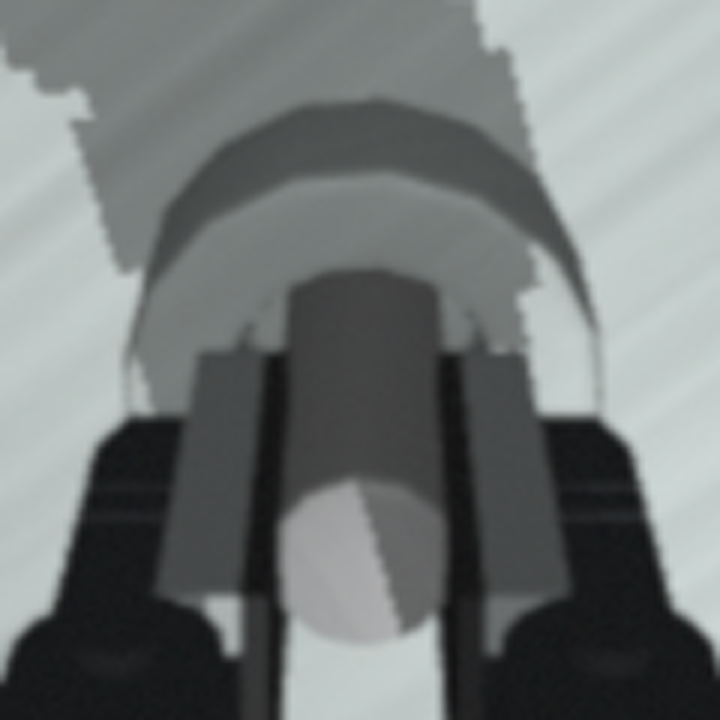

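Run:
```python
from h import *
f4=load("w4");f3=load("w3");f7=load("w7")
c=lambda L,x0,y0,s:np.array([(x/s+x0-.5+.5/s,y/s+y0-.5+.5/s) for x,y in L])
r3=c([(64,480),(711,470),(390,163),(105,620),(674,620),(155,258),(620,258)],185,95,5)
r4=c([(55,420),(627,415),(340,139),(341,694),(95,555),(585,555),(125,238),(555,235)],195,90,5)
for nm,o in (("3",[(f3,r3)]),("4",[(f4,r4)]),("34",[(f3,r3),(f4,r4)])):
  print(nm,fitcircle(o,.048,[.556,-.2,.045]),fitcircle(o,.048,[.556,-.2,.045],.045))
p7=np.array([.54607,-.04008,.06984]);R=np.array([[.001,.25,.968],[0,.968,-.25],[-1,0,.001]])
st=c([(362,562)],200,180,6)
X=onz(f7,st,.061+.0264)[0]; print("stem",X,(X-p7)@R)
s=manip.observe();p=np.array(s["tcp_pos"]);print(p,np.round(s["tcp_rot"],4).tolist())
```

```text
3 (array([ 0.55726692, -0.20339506,  0.04360579]), np.float64(0.18984708338075318)) (array([ 0.55705036, -0.20334479]), np.float64(0.3838818390213393))
4 (array([ 0.55767984, -0.20322852,  0.04185213]), np.float64(0.2463640230549932)) (array([ 0.5570399 , -0.20308577]), np.float64(0.6812421307992855))
34 (array([ 0.55743229, -0.20331787,  0.04282383]), np.float64(0.3180569223406324)) (array([ 0.55704266, -0.20322964]), np.float64(0.5763463187171262))
stem [ 0.54570143 -0.04092413  0.0874    ] [-0.01756037 -0.00090926 -0.00012818]
[ 0.54700352 -0.04026163  0.13724641] [[0.003, 0.2501, 0.9682], [-0.0005, 0.9682, -0.2501], [-1.0, 0.0003, 0.003]]
```

Request:
{"api": "apply_moves", "payload": {"motion": [{"rot": [0,0,0],"dp": [0,-0.2,0.07],"jaw": 5},{"rot": [0,0,0],"dp": [0,-0.4,0.13],"jaw": 5},{"rot": [0,0,0],"dp": [0,-0.6,0.2],"jaw": 5},{"rot": [0,0,0],"dp": [0,-0.7,0.23],"jaw": 5},{"rot": [0,0,0],"dp": [0,-0.7,0.23],"jaw": 5},{"rot": [0,0,0],"dp": [0,-0.7,0.23],"jaw": 5},{"rot": [0,0,0],"dp": [0,-0.7,0.23],"jaw": 5},{"rot": [0,0,0],"dp": [0,-0.6,0.2],"jaw": 5},{"rot": [0,0,0],"dp": [0,-0.4,0.13],"jaw": 5},{"rot": [0,0,0],"dp": [0,-0.15,0.04],"jaw": 5},{"rot": [0,0,0],"dp": [0,0,0],"jaw": 5},{"rot": [0,0,0],"dp": [0,0,0],"jaw": 5},{"rot": [0,0,0],"dp": [0,0,0],"jaw": 5},{"rot": [0,0,0],"dp": [0,0,0],"jaw": 5}]}}

```text
t: 12.32
tcp_pos: [0.5561, -0.2012, 0.1355]
tcp_rot: [[-0.0, 0.249, 0.969], [0.001, 0.969, -0.249], [-1.0, 0.001, -0.001]]
force: [0.5, -0.3, -4.6]
width: 0.0114
```

Run:
```python
from h import *
s=manip.observe(); p=np.array(s["tcp_pos"]);R=np.array(s["tcp_rot"]);print(s["t"],p,s["width"],s["force"],R.round(4).tolist())
print((np.array([.5574,-.2023,p[2]])-p)@R)
f=grab("wrist","w8"); f2=grab("side","d8");crop(f2,200,110,320,210,6,"d8c")
f2=grab("scene","s8");crop(f2,260,130,380,260,5,"s8c")
```

```text
12.3167 [ 0.55612971 -0.20116164  0.13549113] 0.011414502274443631 [ 0.54017428 -0.31463348 -4.59800635] [[-0.0004, 0.2488, 0.9686], [0.0006, 0.9686, -0.2488], [-1.0, 0.0005, -0.0005]]
[-1.21938964e-06 -7.86583075e-04  1.51353858e-03]
```

View pics/w8.png

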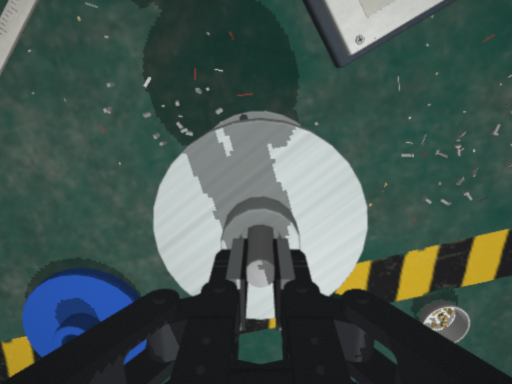

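View pics/d8c.png

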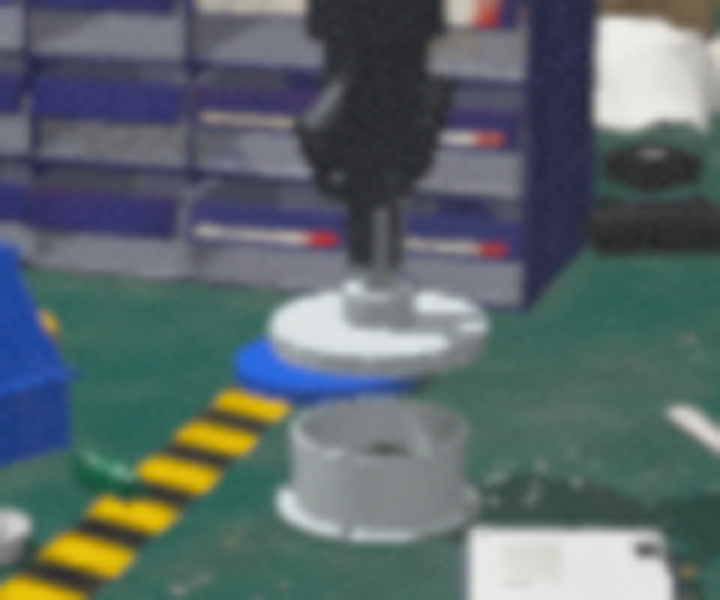

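View pics/s8c.png

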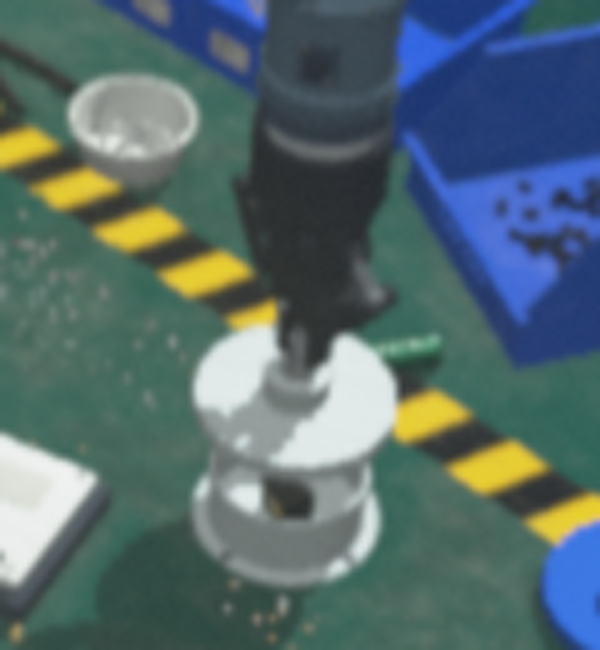

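Run:
```python
from h import *
p=np.array([.5558,-.2020]) # stem (tcp + offset)
for n,x0,y0,s in (("d8",200,110,6),("s8",260,130,5)):
    f=load(n)
    th=np.linspace(0,6.283,200)
    for nm,c,z,r in (("lid",p,.1355-.0434+.015,.059),("tin",np.array([.5571,-.2032]),.045,.048)):
        q=proj(f,np.c_[c[0]+r*np.cos(th),c[1]+r*np.sin(th),np.full(200,z)])
        q=(q+.5-[x0,y0])*s
        print(n,nm,"x",q[:,0].min().round(),q[:,0].max().round(),"y",q[:,1].min().round(),q[:,1].max().round())
```

```text
d8 lid x 270.0 487.0 y 291.0 357.0
d8 tin x 291.0 464.0 y 400.0 459.0
s8 lid x 197.0 400.0 y 322.0 467.0
s8 tin x 214.0 374.0 y 407.0 525.0
```

Request:
{"api": "apply_moves", "payload": {"motion": [{"rot": [0,0,0],"dp": [0.1,-0.03,0.05],"jaw": 5},{"rot": [0,0,0],"dp": [0.3,0,0],"jaw": 5},{"rot": [0,0,0],"dp": [0.4,0,0],"jaw": 5},{"rot": [0,0,0],"dp": [0.3,0,0],"jaw": 5},{"rot": [0,0,0],"dp": [0.2,0,0],"jaw": 5},{"rot": [0,0,0],"dp": [0.1,0,0],"jaw": 5},{"rot": [0,0,0],"dp": [0,0,0],"jaw": 5},{"rot": [0,0,0],"dp": [0,0,0],"jaw": 5},{"rot": [0,0,0],"dp": [0,0,0],"jaw": 5}]}}

```text
t: 13.22
tcp_pos: [0.558, -0.2038, 0.0941]
tcp_rot: [[0.001, 0.25, 0.968], [-0.0, 0.968, -0.25], [-1.0, -0.0, 0.001]]
force: [0.0, -0.6, -3.8]
width: 0.0115
```

Run:
```python
from h import *
s=manip.observe(); p=np.array(s["tcp_pos"]);R=np.array(s["tcp_rot"]);print(s["t"],p,s["width"],s["force"],s["ft_torque"],R.round(4).tolist())
print((np.array([.5574,-.2023,p[2]])-p)@R)
```

```text
13.2167 [ 0.5579695  -0.20379221  0.0941292 ] 0.011454543829202612 [ 9.63798785e-04 -5.63737160e-01 -3.84198644e+00] [ 0.00693295 -0.06951497 -0.02185008] [[0.001, 0.2501, 0.9682], [-0.0004, 0.9682, -0.2501], [-1.0, -0.0001, 0.0011]]
[-1.12090806e-06  1.30234021e-03 -9.24616929e-04]
```

Run:
```python
from h import *
L=[];F=[]
for i in range(6):
    f=grab("wrist"); s=manip.observe(); L.append(s["tcp_pos"]);F.append(s["force"])
L=np.array(L);print(s["t"],L.round(4));m=L.mean(0);print(m,np.mean(F,0))
R=np.array(s["tcp_rot"]);print((np.array([.5574,-.2023,m[2]])-m)@R)
```

```text
13.5167 [[ 0.558  -0.2038  0.0942]
 [ 0.558  -0.2038  0.0942]
 [ 0.558  -0.2038  0.0942]
 [ 0.5579 -0.2038  0.0941]
 [ 0.5577 -0.2037  0.094 ]
 [ 0.5577 -0.2037  0.0939]]
[ 0.55790545 -0.20377044  0.09411145] [ 0.18296623  0.16158419 -4.04179938]
[-5.75476152e-07  1.29727409e-03 -8.57178913e-04]
```

Request:
{"api": "apply_moves", "payload": {"motion": [{"rot": [0,0,0],"dp": [0.05,0.03,-0.02],"jaw": 5},{"rot": [0,0,0],"dp": [0.08,0,0],"jaw": 5},{"rot": [0,0,0],"dp": [0.08,0,0],"jaw": 5},{"rot": [0,0,0],"dp": [0.06,0,0],"jaw": 5},{"rot": [0,0,0],"dp": [0,0,0],"jaw": 5},{"rot": [0,0,0],"dp": [0,0,0],"jaw": 5}]}}

```text
t: 14.02
tcp_pos: [0.5569, -0.2024, 0.0851]
tcp_rot: [[-0.001, 0.25, 0.968], [0.0, 0.968, -0.25], [-1.0, 0.0, -0.001]]
force: [0.1, 0.6, -4.5]
width: 0.0113
```

Request:
{"api": "apply_moves", "payload": {"motion": [{"rot": [0,0,0],"dp": [0.04,0,0],"jaw": 5},{"rot": [0,0,0],"dp": [0.04,0,0],"jaw": 5},{"rot": [0,0,0],"dp": [0.03,0,0],"jaw": 5},{"rot": [0,0,0],"dp": [0.02,0,0],"jaw": 5},{"rot": [0,0,0],"dp": [0,0,0],"jaw": 5}]}}

```text
t: 14.43
tcp_pos: [0.557, -0.2025, 0.0814]
tcp_rot: [[-0.0, 0.25, 0.968], [0.0, 0.968, -0.25], [-1.0, 0.0, -0.0]]
force: [-0.2, -0.5, -4.2]
width: 0.0114
```

Request:
{"api": "apply_moves", "payload": {"motion": [{"rot": [0,0,0],"dp": [0.03,0,0],"jaw": 5},{"rot": [0,0,0],"dp": [0.02,0,0],"jaw": 5},{"rot": [0,0,0],"dp": [0,0,0],"jaw": 5},{"rot": [0,0,0],"dp": [0,0,0],"jaw": 5}]}}

```text
t: 14.77
tcp_pos: [0.5572, -0.2026, 0.0804]
tcp_rot: [[0.0, 0.25, 0.968], [-0.0, 0.968, -0.25], [-1.0, -0.0, 0.0]]
force: [-0.7, -0.0, -1.1]
width: 0.0114
```

Request:
{"api": "apply_moves", "payload": {"motion": [{"rot": [0,0,0],"dp": [0.02,0,0],"jaw": 5},{"rot": [0,0,0],"dp": [0,0,0],"jaw": 5},{"rot": [0,0,0],"dp": [0,0,0],"jaw": 5}]}}

```text
t: 15.02
tcp_pos: [0.5573, -0.2026, 0.0804]
tcp_rot: [[0.001, 0.25, 0.968], [-0.0, 0.968, -0.25], [-1.0, -0.0, 0.001]]
force: [-3.3, 1.4, 5.4]
width: 0.0116
```

Run:
```python
from h import *
f=grab("wrist","w9"); f2=grab("side","d9");crop(f2,200,110,320,210,6,"d9c")
```

```text
(no output)
```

View pics/d9c.png

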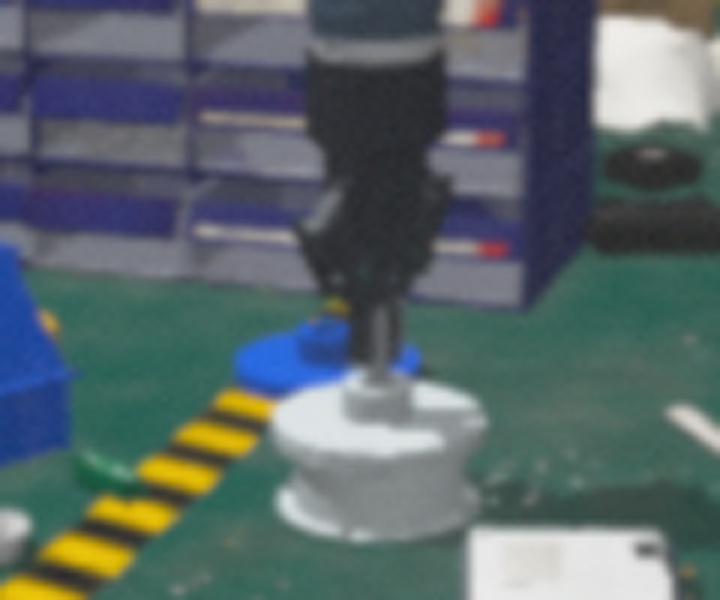

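Request:
{"api": "apply_moves", "payload": {"motion": [{"rot": [0,0,0],"dp": [-0.03,0,0],"jaw": 20},{"rot": [0,0,0],"dp": [0,0,0],"jaw": 35},{"rot": [0,0,0],"dp": [0,0,0],"jaw": 50},{"rot": [0,0,0],"dp": [0,0,0],"jaw": 60},{"rot": [0,0,0],"dp": [0,0,0],"jaw": 60},{"rot": [0,0,0],"dp": [-0.3,0,0],"jaw": 60},{"rot": [0,0,0],"dp": [-0.7,0,0],"jaw": 60},{"rot": [0,0,0],"dp": [-0.9,0,0],"jaw": 60},{"rot": [0,0,0],"dp": [-0.5,0,0],"jaw": 60},{"rot": [0,0,0],"dp": [0,0,0],"jaw": 60},{"rot": [0,0,0],"dp": [0,0,0],"jaw": 60}]}}

```text
t: 16.03
tcp_pos: [0.5582, -0.203, 0.1538]
tcp_rot: [[0.003, 0.25, 0.968], [-0.001, 0.968, -0.25], [-1.0, -0.001, 0.003]]
force: [0.0, 0.8, -0.6]
width: 0.0598
```

Run:
```python
from h import *
s=manip.observe(); print(s["t"],s["tcp_pos"],s["width"],s["force"])
f=grab("wrist","w10"); crop(f,180,90,340,250,5,"w10c")
f2=grab("side","d10");crop(f2,200,110,320,210,6,"d10c")
```

```text
16.0333 [ 0.55816987 -0.20303721  0.1538144 ] 0.05976770642031404 [ 0.02676803  0.77171095 -0.61331168]
```

View pics/w10.png

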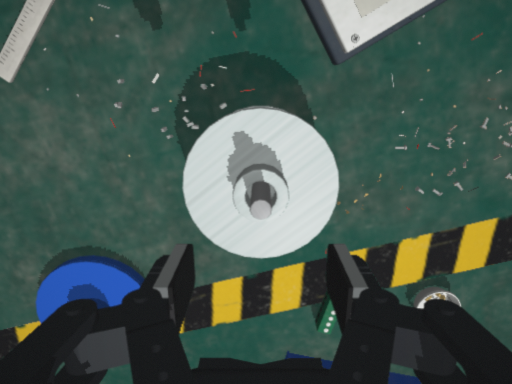

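View pics/w10c.png

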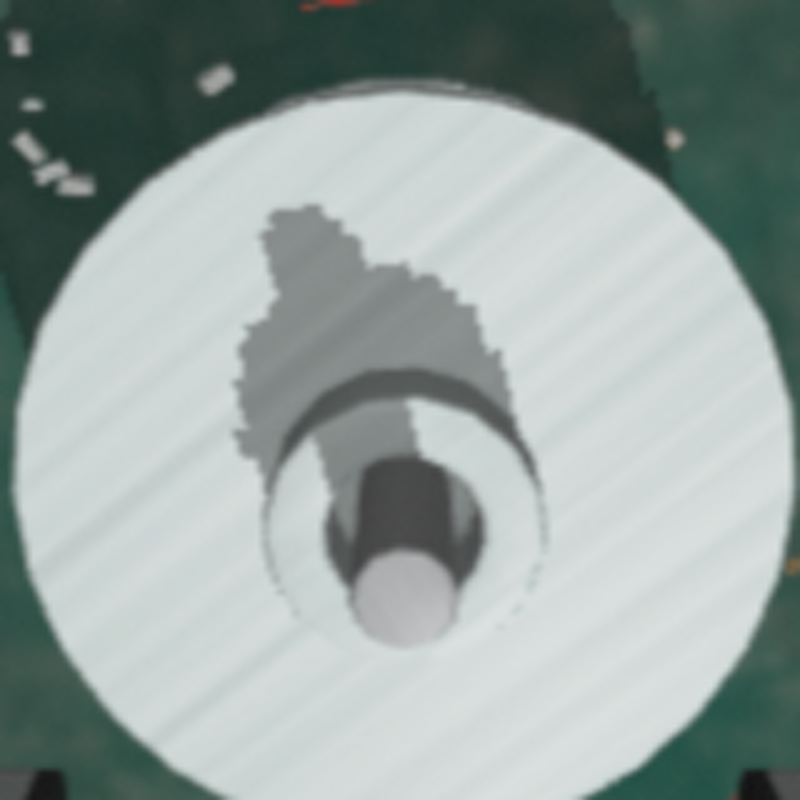

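View pics/d10c.png

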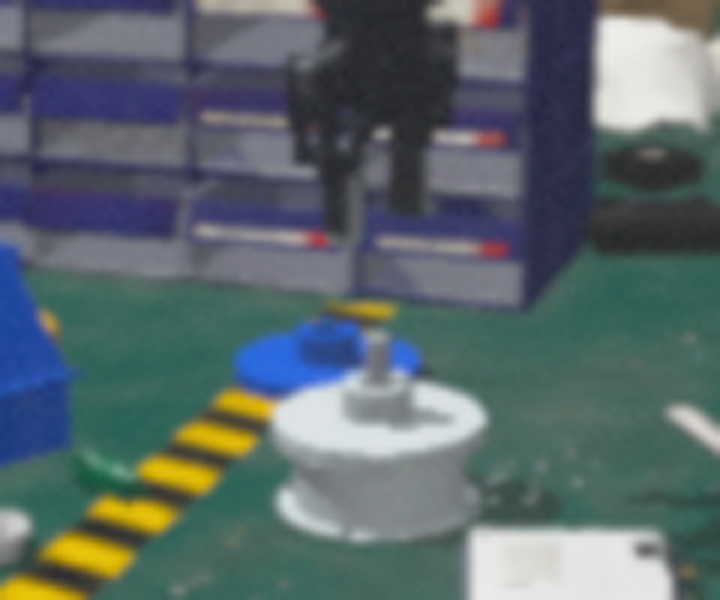

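Run:
```python
from h import *
c=lambda L,x0,y0,s:np.array([(x/s+x0-.5+.5/s,y/s+y0-.5+.5/s) for x,y in L])
f=load("w10")
co=c([(265,535),(546,535),(405,397),(300,440),(508,438),(300,625),(500,632)],180,90,5)
print("collar",fitcircle([(f,co)],.020,[.557,-.203,.072],.072))
bo=c([(327,530),(485,530),(350,480),(460,480)],180,90,5)
print("bore",fitcircle([(f,bo)],.011,[.557,-.203,.072],.072))
st=c([(404,598)],180,90,5)
X=onz(f,st,.098)[0];print("stem",X)
pl=c([(16,470),(794,450),(400,93),(150,183),(660,180),(110,710),(710,690)],180,90,5)
print("plate",fitcircle([(f,pl)],.059,[.557,-.203,.052]),fitcircle([(f,pl)],.059,[.557,-.203,.052],.052))
L=[]
for i in range(4):
    grab("wrist"); s=manip.observe(); L.append(s["tcp_pos"])
print(np.round(L,4)); p=np.array([.55817,-.20304,.1538]);R=np.array(s["tcp_rot"])
print((X-p)@R)
```

```text
collar (array([ 0.55761992, -0.20341112]), np.float64(0.4311336558191463))
bore (array([ 0.55751607, -0.20328538]), np.float64(0.08189785418831828))
stem [ 0.55699768 -0.20340841  0.098     ]
plate (array([ 0.55793618, -0.20355478,  0.04879794]), np.float64(0.34119373334892034)) (array([ 0.55751015, -0.20345035]), np.float64(0.9754651755181103))
[[ 0.5563 -0.2021  0.1511]
 [ 0.5562 -0.2021  0.151 ]
 [ 0.5562 -0.2021  0.151 ]
 [ 0.5563 -0.2021  0.1511]]
[ 0.05580193 -0.00068257 -0.00091063]
```

Request:
{"api": "apply_moves", "payload": {"motion": [{"rot": [0,0,0],"dp": [0.3,-0.01,0.04],"jaw": 60},{"rot": [0,0,0],"dp": [0.6,0,0],"jaw": 60},{"rot": [0,0,0],"dp": [0.7,0,0],"jaw": 60},{"rot": [0,0,0],"dp": [0.7,0,0],"jaw": 60},{"rot": [0,0,0],"dp": [0.5,0,0],"jaw": 60},{"rot": [0,0,0],"dp": [0.3,0,0],"jaw": 60},{"rot": [0,0,0],"dp": [0.15,0,0],"jaw": 60},{"rot": [0,0,0],"dp": [0,0,0],"jaw": 60},{"rot": [0,0,0],"dp": [0,0,0],"jaw": 60},{"rot": [0,0,0],"dp": [0,0,0],"jaw": 60}]}}

```text
t: 17.17
tcp_pos: [0.5591, -0.2036, 0.0559]
tcp_rot: [[0.002, 0.25, 0.968], [-0.001, 0.968, -0.25], [-1.0, -0.0, 0.002]]
force: [0.5, 0.7, 0.4]
width: 0.0599
```

Run:
```python
from h import *
s=manip.observe(); print(s["t"],s["tcp_pos"],s["width"],s["force"])
f=grab("wrist","w11"); f2=grab("side","d11");crop(f2,200,110,320,210,6,"d11c")
R=np.array(s["tcp_rot"]);p=np.array(s["tcp_pos"]);print((np.array([.5573,-.2027,p[2]])-p)@R)
```

```text
17.1667 [ 0.55914357 -0.20357636  0.05593949] 0.059928537754154465 [0.52339796 0.69130242 0.423151  ]
[-4.18230421e-06  3.87466558e-04 -2.00414665e-03]
```

View pics/w11.png

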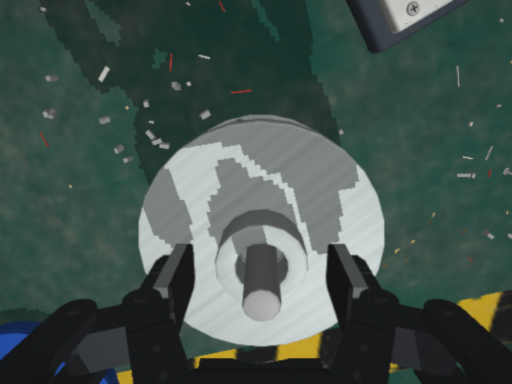

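View pics/d11c.png

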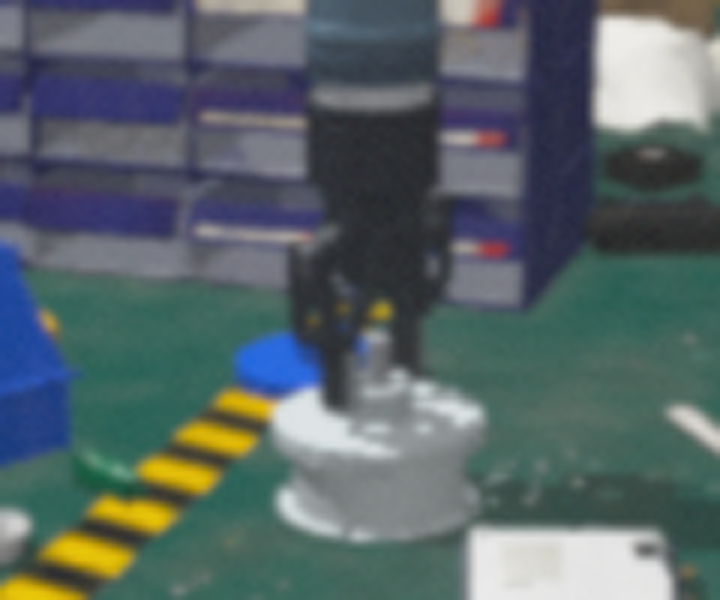

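Request:
{"api": "apply_moves", "payload": {"motion": [{"rot": [0,0,0],"dp": [0.1,0,-0.03],"jaw": 60},{"rot": [0,0,0],"dp": [0.08,0,0],"jaw": 60},{"rot": [0,0,0],"dp": [0,0,0],"jaw": 60},{"rot": [0,0,0],"dp": [0,0,0],"jaw": 60}]}}

```text
t: 17.6
tcp_pos: [0.5571, -0.2028, 0.0493]
tcp_rot: [[-0.0, 0.25, 0.968], [0.0, 0.968, -0.25], [-1.0, 0.0, -0.0]]
force: [0.3, -0.4, 0.7]
width: 0.06
```

Request:
{"api": "apply_moves", "payload": {"motion": [{"rot": [0,0,0],"dp": [0,0,0],"jaw": 50},{"rot": [0,0,0],"dp": [0,0,0],"jaw": 44},{"rot": [0,0,0],"dp": [0,0,0],"jaw": 40},{"rot": [0,0,0],"dp": [0,0,0],"jaw": 36},{"rot": [0,0,0],"dp": [0,0,0],"jaw": 32},{"rot": [0,0,0],"dp": [0,0,0],"jaw": 30},{"rot": [0,0,0],"dp": [0,0,0],"jaw": 30},{"rot": [0,0,0],"dp": [0,0,0],"jaw": 30}]}}

```text
t: 18.27
tcp_pos: [0.5582, -0.2031, 0.0509]
tcp_rot: [[0.002, 0.25, 0.968], [-0.001, 0.968, -0.25], [-1.0, -0.0, 0.002]]
force: [-1.0, 2.0, 6.9]
width: 0.0383
```

Run:
```python
from h import *
s=manip.observe(); print(s["t"],s["tcp_pos"],s["width"],s["force"],s["ft_torque"])
f=grab("wrist","w12")
```

```text
18.2667 [ 0.55821176 -0.20311309  0.05090388] 0.03830759535225363 [-1.02661113  2.01126912  6.91205784] [ 0.15393966  0.2588549  -0.01539479]
```

View pics/w12.png

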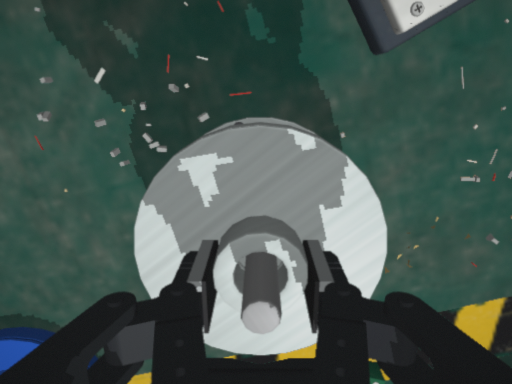

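Request:
{"api": "apply_moves", "payload": {"motion": [{"rot": [0,0,0],"dp": [-0.05,0,0],"jaw": 30},{"rot": [0,0,0],"dp": [-0.1,0,0],"jaw": 30},{"rot": [0,0,0],"dp": [-0.15,0,0],"jaw": 30},{"rot": [0,0,0],"dp": [-0.15,0,0],"jaw": 30},{"rot": [0,0,0],"dp": [-0.1,0,0],"jaw": 30},{"rot": [0,0,0],"dp": [-0.05,0,0],"jaw": 30},{"rot": [0,0,0],"dp": [0,0,0],"jaw": 30},{"rot": [0,0,0],"dp": [0,0,0],"jaw": 30}]}}

```text
t: 18.98
tcp_pos: [0.5574, -0.2029, 0.0675]
tcp_rot: [[0.0, 0.25, 0.968], [0.0, 0.968, -0.25], [-1.0, 0.0, 0.0]]
force: [-0.8, -0.4, -1.7]
width: 0.0381
```

Run:
```python
from h import *
s=manip.observe(); print(s["t"],s["tcp_pos"],s["width"],s["force"],s["ft_torque"])
f=grab("wrist","w13"); f2=grab("side","d13");crop(f2,200,110,320,210,6,"d13c")
```

```text
18.9833 [ 0.55741793 -0.20294658  0.06754029] 0.0380965609909512 [-0.80200156 -0.3761653  -1.67684526] [ 0.04624333  0.01025791 -0.00450429]
```

View pics/w13.png

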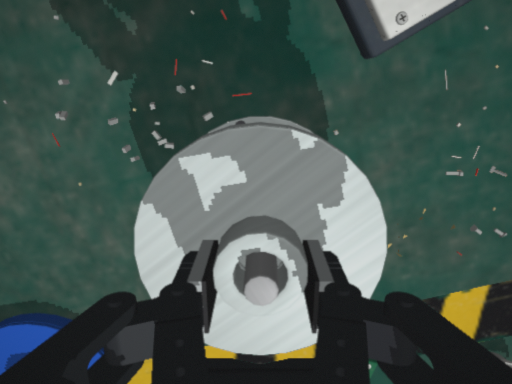

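View pics/d13c.png

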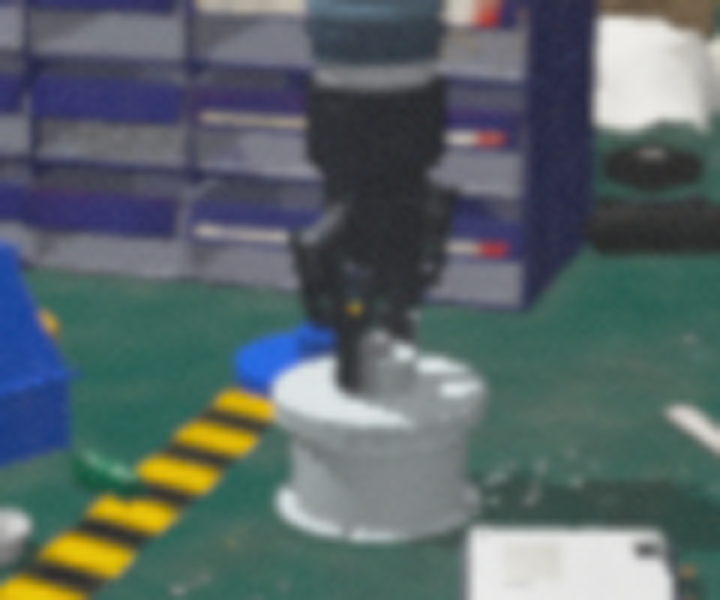

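Request:
{"api": "apply_moves", "payload": {"motion": [{"rot": [0,0,0],"dp": [-0.1,0,0],"jaw": 30},{"rot": [0,0,0],"dp": [-0.2,0,0],"jaw": 30},{"rot": [0,0,0],"dp": [-0.3,0,0],"jaw": 30},{"rot": [0,0,0],"dp": [-0.3,0,0],"jaw": 30},{"rot": [0,0,0],"dp": [-0.3,0,0],"jaw": 30},{"rot": [0,0,0],"dp": [-0.3,0,0],"jaw": 30},{"rot": [0,0,0],"dp": [-0.3,0,0],"jaw": 30},{"rot": [0,0,0],"dp": [-0.3,0,0],"jaw": 30},{"rot": [0,0,0],"dp": [-0.3,0,0],"jaw": 30},{"rot": [0,0,0],"dp": [-0.2,0,0],"jaw": 30},{"rot": [0,0,0],"dp": [-0.1,0,0],"jaw": 30},{"rot": [0,0,0],"dp": [0,0,0],"jaw": 30},{"rot": [0,0,0],"dp": [0,0,0],"jaw": 30},{"rot": [0,0,0],"dp": [0,0,0],"jaw": 30},{"rot": [0,0,0],"dp": [0,0,0],"jaw": 30},{"rot": [0,0,0],"dp": [0,0,0],"jaw": 30},{"rot": [0,0,0],"dp": [0,0,0],"jaw": 30}]}}

```text
t: 20.5
tcp_pos: [0.5571, -0.2028, 0.1481]
tcp_rot: [[-0.001, 0.25, 0.968], [0.0, 0.968, -0.25], [-1.0, 0.0, -0.001]]
force: [0.4, -0.1, -1.6]
width: 0.0383
```

Run:
```python
from h import *
s=manip.observe(); print(s["t"],s["tcp_pos"],s["width"],s["force"],s["ft_torque"],np.abs(s["qvel"]).max())
f=grab("wrist","w14"); f2=grab("side","d14");crop(f2,200,90,320,210,5,"d14c")
f2=grab("scene","s14");crop(f2,150,110,380,270,3,"s14c")
```

```text
20.5 [ 0.55712652 -0.20282589  0.14806326] 0.03826536317717315 [ 0.38341955 -0.14926986 -1.60712971] [ 0.00219576 -0.00968931 -0.00150289] 0.001985017459407613
```

View pics/w14.png

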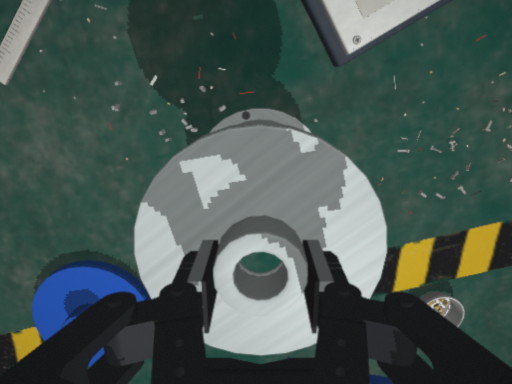

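View pics/d14c.png

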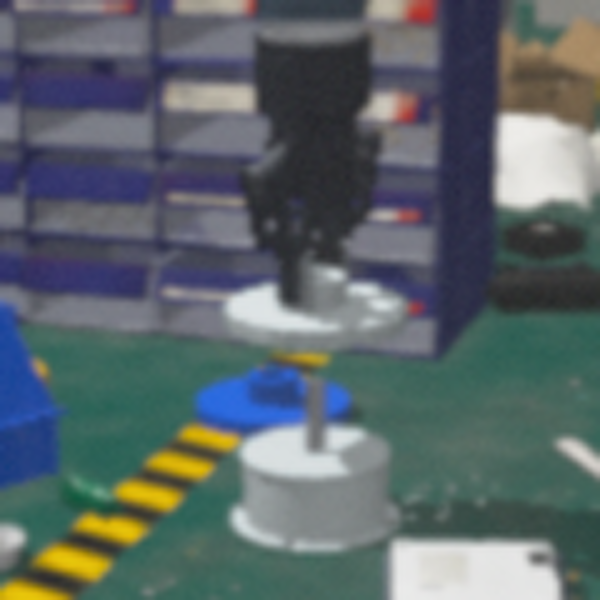

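View pics/s14c.png

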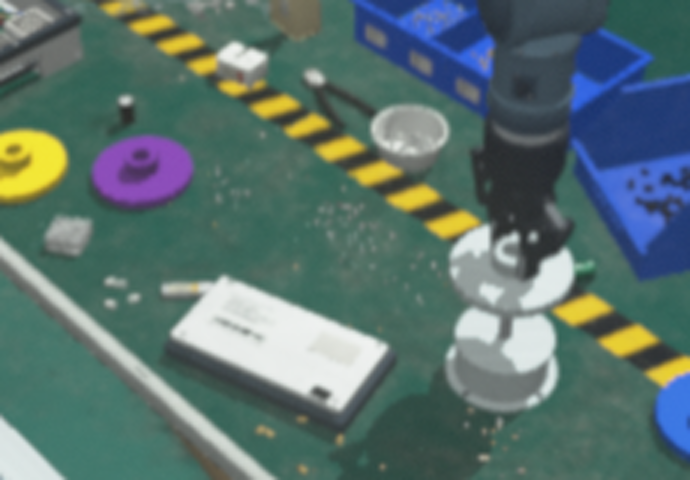

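Run:
```python
from workcell import manip
print(manip.job_done()); s=manip.observe(); print(s["t"],s["tcp_pos"],s["width"],s["force"])
```

```text
the job is handed in; nothing more can be done
None
the job is handed in; nothing more can be done
```

The job is handed in, at about 20.7 s of the 62 s allowed; no verdict was reported.

- **Relay:** I set it on the tin floor, opened the jaws only partway and withdrew. The wrist picture showed it upright and central in the tin.
- **Both lids:** I carried them by the stem onto the tin. The tool stopped at z 0.0804 m, the height worked out for the inner lid being fully home. After release, the stem, collar and plate agreed with the tin's axis to within about 1 mm.
- **Outer lid:** I lifted it by the collar, about 97 mm straight up.

Last checks before handing in:
- The jaws were at 38.3 mm on the collar, the force was −1.6 N (about the lid's weight), and the arm was still.
- The side and scene pictures show the outer lid held level and clear above the stem, with the inner lid seated flat on the tin. The capacitor, heat sink and carton look undisturbed. The terminal was partly behind the outer lid in those last pictures.

Some readings disagreed slightly:
- The tool position reading wandered by 1–2 mm.
- Fitting the rim alone put the tin's height 1.4–3 mm below the stated 45 mm.
- The finger opening read 1–3 mm less than the true size of the parts gripped.

None of these affected the fit.

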